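Close a core box and throw its draw latch

ROBOT

A 6-joint arm with a two-finger parallel gripper is mounted at the origin on the work surface. World frame = base frame: x ahead of the robot, y to its left, z up, the work surface at z = 0. Lengths are in m, angles in rad, forces in N, time in s.
With the tool pointing down it reaches from about 0.35 to 0.775 m from the base axis. Payload 7.3 kg.
Tool frame: the origin (TCP) lies where the fingers leave the gripper's body, on its centre line; the fingertips stand 66 mm ahead of it and the grasp point (between the pads) lies 47 mm ahead of it (robot.tips_ahead is the distance from the TCP to the fingertips, in m); z points along the fingers, y is the line along which they close (so a half turn about z gives the same grasp; the last joint's range is limited). The gripper opens to 92 mm and grips with 3 to 60 N. Pads are 19 mm wide; open, the fingers measure 130 mm over their backs; the gripper's body (75 mm by 190 mm) begins 47 mm behind the grasp point.
Start: joints at [-1.48, 0.342, 1.524, -0, 1.275, -0.146], TCP at [0.123, -0.51, 0.292] pointing down, gripper open.
Joint ranges: [-2.53, 2.53], [-0.77, 2.02], [0.04, 2.7], [-1, 4.14], [0.28, 2.66], [-3.11, 3.11]. Speed limits (rad/s): [2.57, 2.57, 3.14, 3.14, 3.14, 3.14].

INTERFACE

Orientations are given as [roll, pitch, yaw] about the fixed x, y, z axes, in that order (R = Rz(yaw) Ry(pitch) Rx(roll)).
In Python, from cell import robot gives the robot as it stands.
- The arm moves only by the shell command python3 -m inch 'ROWS' [FORCE]. ROWS is a JSON object of lists of equal length, an entry for each row: "travel": the shift along the tool's x, y, z in mm, a list of three; "turn": the turn about the tool's z in units of 5 degrees (1.0 is 5 degrees); "claw": the closure, from -1 (fully open) to 1 (shut). A call has 1 to 12 rows; each row is the pose to reach, as a shift and turn from the pose commanded when the call began, along the tool's axes at that moment; what a row does not reach only later rows make up. A row lasts 1/10 s, in which the tool goes at most 50 mm and 8.59 degrees, less where a joint would pass 70% of its speed; a pose out of reach is approached as far as the arm can. A call with a gripper value outside its range is refused whole. The fingers move at their own pace and stop on an object; FORCE is the grip in N (left out, the last holds). Time passes only in rows, so rows that repeat a pose let the fingers close. It gives the time, the measured TCP pose, the force, the opening and the grip force at its end, in the units of the state.
- robot.observe(): the state, without advancing time (a new reading comes with each control period).
- robot.read_camera(name): name is "scene" or "top" or "wrist"; returns a dict with "pixels" (400x640x3 uint8, red, green, blue), "fx", "fy", "cx", "cy" (pixels), "cam_to_world" (4x4, takes a point from camera to world coordinates). Camera axes: x right, y down, z forward; pixel columns grow to the right and rows downward; lengths in m; the calibration is good to about 2 mm. The wrist camera is an equidistant fisheye: a pixel r from the principal point sees the ray r / f radians off the axis. A picture is of the moment at which its call begins. There is no depth.
- robot.hand_in(): hands the job in; it is judged then, once.
The state is a dict: "time": time; "qpos": joint angles; "qvel": joint speeds; "joint_efforts": joint torques, N m; "tool_pos": TCP position; "tool_rot": TCP orientation; "contact_force": force on the tool from outside, world axes, zero at the start; "torque": the same for the moment, N m; "opening": finger opening in m; "grip_force": force on a finger pad.
Only numpy, scipy, OpenCV 4.12 (cv2) and the standard library are available. Lean on these libraries where they do the work, as an engineer would, in place of code of your own. Each camera call takes 0.05 s, during which the arm holds its last target. There are 200 camera calls.

TASK

Close the red core box: clear away the brass rapping plate left lying between its two halves (leave it flat on the bench beside the box), then slide the loose half fully home against the fixed half. After that, swing the latch's wire bail over so that its bar drops behind the keeper, and push the lever over and down past centre onto its stop, so that the latch holds the box clamped shut. Leave the other plate, the two steel pins and the rammer where they are.

Things in the scene. Friction and masses are not known exactly. Their poses are not given: they have to be found in the camera images.
- fixed_half: Fixed half of the red aluminium core box, screwed down: 80 x 124 x 44 mm high. Origin at bench level, middle of its parting face; +x points level out of that face to the loose half, z up; metal at x -80 to 0, y -62 to 62, plus a lug (14 mm long, 18 mm high with its screw) at each end. The latch stands on its top.
- locator (a point): Tip of the tapered steel locating pin that sticks 20 mm level out of the fixed half's parting face, 27 mm above the bench; 28 mm thick at its root, 10 mm at the tip.
- loose_half: Loose half of the box, 0.55 to 0.85 kg, friction on the bench up to 10 N, 80 x 124 x 44 mm, standing on the bench 90 to 120 mm from the fixed half. Origin at bench level, middle of its parting face; +x points away from the fixed half; metal at x 0 to 80 (flat rear face), y -62 to 62. A V notch in its face takes the tapered pin and centres it from up to 8 mm off. Fully home, its frame coincides with fixed_half's.
- keeper (a point): Upper rear edge of the steel keeper on top of the loose half: a tongue 16 mm wide, 5 mm thick, standing 16 mm above the 44 mm high top and leaning 25 degrees away from the fixed half (foot 7 mm nearer the parting face). The bail's bar must lie behind it, on the side away from the fixed half.
- pivot (a point): Hinge axis of the lever, along fixed_half's y, at x = -40 mm of fixed_half and 60 mm above the bench. Does not move.
- lever (a joint): Lever angle, rad: 0 = handle level, pointing away from the loose half, on its stop (closed); 1.57 = straight up; more = leaning towards the loose half (starts at 1.95 to 2.25). Slightly stiff hinge (0.06 Nm): stays where put, also while the bail is swung. Dead centre near 0.25; pushing it through takes below 15 N at 50 mm from the pivot.
- lever_tip (a point): Middle of the free end of the flat steel handle, 62 mm from the pivot; handle 24 mm wide (along y), 5 mm thick.
- bail (a joint): Angle between bail and lever, rad. The bail's elevation is this minus the lever's value: 0 = level towards the loose half, 1.57 = straight up, more = leaning back. It is hinged on the lever 16 mm from the pivot towards the tip and swings freely. It starts leaning back on its end stop (4.15), elevation 1.9 to 2.2; pushed forward past upright it falls over by itself.
- bail_bar (a point): Middle of the cross bar of the U-shaped wire bail (6 mm wire, 40 mm wide over all, bar along fixed_half's y, 76 mm from its hinge). The loop is sprung lengthwise, 5 N per mm, and stretches about 2 mm when clamped. With the lever at its start and the box shut, the bar drops onto the loose half's top, 5 mm or more beyond the keeper.
- bail_loop: The wire loop of the bail; origin at its hinge on the lever, x axis from hinge to bar, y along the bar.
- plate_gap: Brass rapping plate lying flat in the gap between the halves, 30 (x) x 50 (y) x 8 mm, 0.10 kg; origin at the centre of its underside.
- plate_spare: Another such brass plate, 30 x 50 x 8 mm, lying near the box; origin at the centre of its underside. Not to be moved.
- pin_a: Loose tapered steel pin standing upright on its 24 mm foot, 55 mm tall, 12 mm at the top; origin at the centre of its underside. Not to be moved.
- pin_b: Second such pin, standing. Not to be moved.
- rammer: Hardwood rammer with a steel tip, lying behind the loose half, 190 mm long (along its y), up to 38 mm thick; origin at bench level under its middle. Not to be moved.

How it is judged:
On the way, in this order (a step that is already met when the one before it is completed fails the run):
1. the brass plate is out from between the halves ((y of plate_gap in the frame of fixed_half above 0.074 m or y of plate_gap in the frame of fixed_half below -0.074 m or x of plate_gap in the frame of fixed_half above 0.19 m or x of plate_gap in the frame of fixed_half below -0.1 m) and x of loose_half in the frame of fixed_half above 0.03 m), for 0.2 s.
2. the loose half is home against the fixed half, with the latch still open (x of loose_half in the frame of fixed_half between -0.004 and 0.005 m and y of loose_half in the frame of fixed_half between -0.005 and 0.005 m and angle between the x axis of loose_half and the x axis of fixed_half, either way round below 0.04 rad and value of joint lever above 1.2 rad), for 0.2 s.
3. the bail's bar lies behind the keeper, with the lever not yet closed (x of bail_bar in the frame of loose_half between 0.018 and 0.048 m and z of bail_bar in the frame of loose_half below 0.058 m and y of bail_bar in the frame of loose_half between -0.012 and 0.012 m and value of joint lever above 0.5 rad), for 0.2 s.
At the end, for the whole second after the job is handed in: Loose half within 3 mm of touching the fixed half, square to 2 degrees; bail bar behind the keeper, pulling over 4 N; lever within 0.08 rad of its stop; brass plate flat on the bench clear of the box (centre over 74 mm to a side of its middle line, or behind a half), at rest (x of loose_half in the frame of fixed_half between -0.004 and 0.003 m and y of loose_half in the frame of fixed_half between -0.005 and 0.005 m and angle between the x axis of loose_half and the x axis of fixed_half, either way round below 0.04 rad and x of bail_bar in the frame of loose_half between 0.018 and 0.048 m and z of bail_bar in the frame of loose_half below 0.058 m and y of bail_bar in the frame of loose_half between -0.012 and 0.012 m and (y of plate_gap in the frame of fixed_half above 0.074 m or y of plate_gap in the frame of fixed_half below -0.074 m or x of plate_gap in the frame of fixed_half above 0.19 m or x of plate_gap in the frame of fixed_half below -0.1 m) and height (world z) of plate_gap below 0.006 m and angle between plate_gap's own z axis and vertical below 0.1 rad and value of joint lever below 0.08 rad and contact force between bail_loop and loose_half above 4 N and linear speed of each of loose_half, plate_gap below 0.01 m/s).
It fails at once if the plate spare is moved by more than 15 mm or tipped over (distance of plate_spare from where it was at the start of the episode above 0.015 m or angle between plate_spare's own z axis and vertical above 0.35 rad).
It fails at once if the pin a is moved by more than 15 mm or tipped over (distance of pin_a from where it was at the start of the episode above 0.015 m or angle between pin_a's own z axis and vertical above 0.35 rad).
It fails at once if the pin b is moved by more than 15 mm or tipped over (distance of pin_b from where it was at the start of the episode above 0.015 m or angle between pin_b's own z axis and vertical above 0.35 rad).
It fails at once if the rammer is moved by more than 15 mm or tipped over (distance of rammer from where it was at the start of the episode above 0.015 m or angle between rammer's own z axis and vertical above 0.35 rad).
It also fails if it takes over 67 s, if anything falls off the work surface, if the arm or the gripper's body presses on something with over 40 N, if the wrist force passes 120 N, or if a joint passes its speed limit or range.

## Working session

There is one attempt and no reset: what is moved stays moved. The work goes in short steps, Python scripts to look and compute and a shell command to move; the robot and the scene stay as the last step left them, time stands still between calls to the robot, and variables do not carry over. Pictures are saved under pics/ and viewed, at most 10 in all, crops included, and the job is handed in when it is done.

```bash
mkdir -p pics; ls
python3 - <<'E'
from cell import robot
import cv2,numpy as np
for n in ("scene","top"):
    c=robot.read_camera(n); cv2.imwrite(f"pics/{n}0.png",c["pixels"][:,:,::-1])
    print(n,c["fx"],c["fy"],c["cx"],c["cy"],np.round(c["cam_to_world"],4).tolist())
print(robot.observe())
E
```

```text
pics
scene 519.9785376406664 519.9785376406664 323.5059297456424 198.34587634562368 [[-0.0008, 0.6359, -0.7718, 1.2678], [1.0, -0.0029, -0.0034, -0.0402], [-0.0044, -0.7718, -0.6359, 0.654], [0.0, 0.0, 0.0, 1.0]]
top 442.76422338130834 442.76422338130834 315.41212230233504 200.99296256273232 [[-0.0069, -0.9983, 0.0576, 0.5233], [-0.9998, 0.0058, -0.0199, -0.0349], [0.0196, -0.0577, -0.9981, 0.8338], [0.0, 0.0, 0.0, 1.0]]
{'time': 0.1, 'qpos': array([-1.48001748e+00,  3.42640114e-01,  1.52490578e+00, -2.01582191e-05,
        1.27542725e+00, -1.46024876e-01]), 'qvel': array([ 1.04639288e-03, -2.21620373e-03, -3.08390515e-03,  2.87028990e-03,
       -4.74943640e-05,  2.10050568e-04]), 'joint_efforts': array([ 1.54333255e-03, -4.32003736e+01, -2.44694638e+01,  7.19102542e-02,
        5.26094693e-02, -5.85068301e-05]), 'tool_pos': array([ 0.12314217, -0.51006993,  0.29162661]), 'tool_rot': array([-3.14022405e+00, -1.81797766e-04,  2.36809480e-01]), 'contact_force': array([-0.26298139, -0.87029269, -0.20843615]), 'torque': array([-0.01399793,  0.03319589, -0.00082264]), 'grip_force': 0.0, 'opening': 0.09179162510239251}
```

View pics/top0.png

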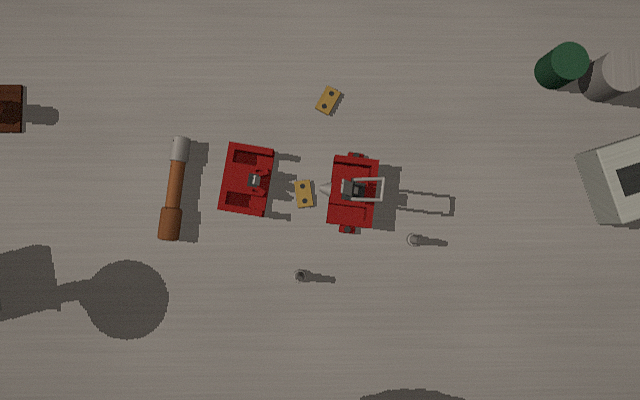

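View pics/scene0.png

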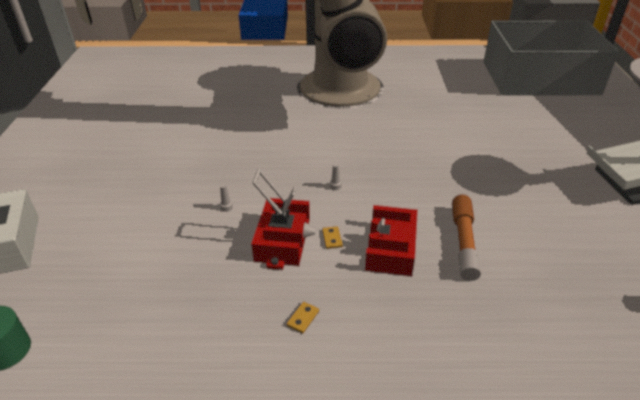

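The top view shows the fixed half at (353,190), the loose half at (247,180), the gap plate at (304,194), the spare at (328,100), the pins at (300,275) and (412,240), and the rammer at x≈175.

```bash
cat > h.py <<'E'
from cell import robot
import cv2,numpy as np
def ray(c,u,v):
    T=np.array(c["cam_to_world"]); d=T[:3,:3]@np.array([(u-c["cx"])/c["fx"],(v-c["cy"])/c["fy"],1.])
    return T[:3,3],d
def onz(c,u,v,z):
    o,d=ray(c,u,v); return o+d*(z-o[2])/d[2]
def two(a,b):  # list of (cam,u,v)
    A=np.zeros((3,3));B=np.zeros(3)
    for c,u,v in (a,b):
        o,d=ray(c,u,v);d/=np.linalg.norm(d);P=np.eye(3)-np.outer(d,d);A+=P;B+=P@o
    return np.linalg.solve(A,B)
def blobs(img,lo,hi,amin=60):
    h=cv2.cvtColor(img,cv2.COLOR_RGB2HSV);m=cv2.inRange(h,lo,hi)
    cs,_=cv2.findContours(m,cv2.RETR_EXTERNAL,cv2.CHAIN_APPROX_NONE)
    return [k for k in cs if cv2.contourArea(k)>amin]
E
python3 - <<'E'
from h import *
c=robot.read_camera("top");im=c["pixels"]
cv2.imwrite("pics/crop1.png",cv2.resize(im[130:245,210:400,::-1],None,fx=4,fy=4,interpolation=cv2.INTER_CUBIC))
for nm,lo,hi,z in (("red",(0,180,60),(6,255,255),.044),("brass",(17,110,90),(30,255,255),.008)):
    for k in blobs(im,lo,hi):
        r=cv2.minAreaRect(k);b=cv2.boxPoints(r)
        print(nm,np.round(r[0],1),np.round(r[1],1),"ctr",np.round(onz(c,*r[0],z),4)[:2])
        for p in b: print("   ",np.round(p,1),np.round(onz(c,*p,z),4)[:2])
for nm,p,z in (("pinA",(300,274),.05),("pinB",(411,239),.05),("ramtop",(181,138),.02),("rambot",(169,239),.02)): print(nm,onz(c,*p,z))
E
```

```text
red [368.5 188.5] [15. 15.] ctr [ 0.5907 -0.1461]
    [361. 181.] [ 0.6043 -0.1328]
    [376. 181.] [ 0.6042 -0.1598]
    [376. 196.] [ 0.5771 -0.1594]
    [361. 196.] [ 0.5773 -0.1324]
red [352.1 192.9] [45.4 79.5] ctr [ 0.5829 -0.1164]
    [325.  229.8] [ 0.5173 -0.0673]
    [334.1 150.8] [ 0.6591 -0.0848]
    [379.1 156. ] [ 0.6494 -0.1661]
    [370.1 235. ] [ 0.5075 -0.1477]
red [245.8 178.9] [47.  68.3] ctr [0.6091 0.0735]
    [216.9 208.6] [0.5563 0.1247]
    [228.3 141.2] [0.6771 0.1049]
    [274.7 149.1] [0.6625 0.0219]
    [263.2 216.5] [0.5417 0.0425]
brass [303.1 193.3] [26.2 15.7] ctr [ 0.5854 -0.0285]
    [293.5 181.5] [ 0.6077 -0.0106]
    [309.  179.3] [ 0.6117 -0.0397]
    [312.7 205.2] [ 0.5631 -0.0463]
    [297.2 207.4] [ 0.5591 -0.0173]
brass [327.4  99.7] [15.4 26.2] ctr [ 0.7629 -0.0755]
    [314.3 107.3] [ 0.7484 -0.0504]
    [327.2  84.6] [ 0.7922 -0.0754]
    [340.6  92.2] [ 0.7774 -0.1006]
    [327.6 114.9] [ 0.7338 -0.0756]
pinA [ 0.44023642 -0.02256551  0.05      ]
pinB [ 0.50001119 -0.21949428  0.05      ]
ramtop [0.68809682 0.19619936 0.02      ]
rambot [0.50243517 0.2159766  0.02      ]
```

View pics/crop1.png

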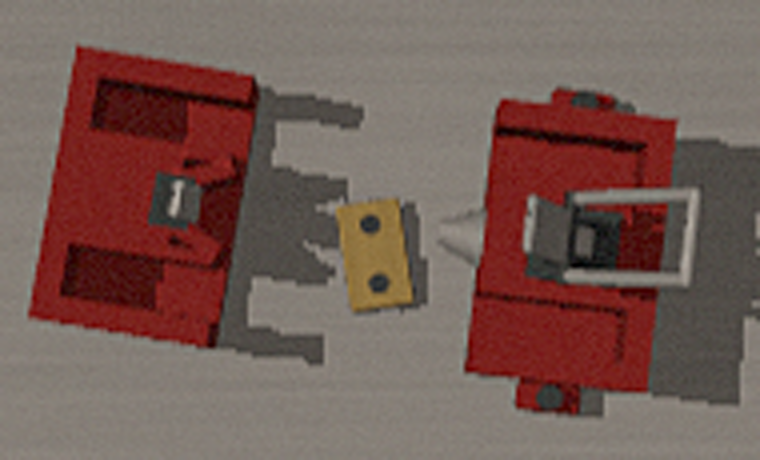

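The crop shows the fixed half's rear corners at full-image pixels (379,160) and (372,227.75), and the loose half's rear corners at (229.75,141.75) and (217.75,209.25). The plate is clear of the locator.

```bash
cat >> h.py <<'E'
def frame(c,p,q,s):  # p: far(world +x) rear corner, q: near rear corner; s=+1 fixed,-1 loose
    P=onz(c,*p,.044)[:2];Q=onz(c,*q,.044)[:2]
    y=(Q-P)/np.linalg.norm(Q-P); x=np.array([-y[1]*-1*-1,y[0]])*1
    x=np.array([y[1],-y[0]]); return (P+Q)/2+s*.08*x,x,y,np.linalg.norm(Q-P)
def rel(p,yaw=None):  # world target -> rows units from present pose
    s=robot.observe(); a=s["tool_rot"][2]; d=np.array(p)-s["tool_pos"]
    t=[np.cos(a)*d[0]+np.sin(a)*d[1],np.sin(a)*d[0]-np.cos(a)*d[1],-d[2]]
    return np.round(np.array(t)*1000,1), None if yaw is None else round(-np.degrees(yaw-a)/5,2)
E
python3 - <<'E'
from h import *
c=robot.read_camera("top")
f=frame(c,(379,160),(372,227.75),1);l=frame(c,(229.75,141.75),(217.75,209.25),-1)
R=np.array([f[1],f[2]])
for n,k in (("fix",f),("loose",l)): print(n,[np.round(v,4) for v in k],np.degrees(np.arctan2(k[1][1],k[1][0])))
for n,p in (("loose",l[0]),("plate",(.5854,-.0285)),("pinA",(.440,-.0226)),("pinB",(.5,-.2195)),("spare",(.763,-.0755))):
    print(n,np.round(R@(np.array(p)-f[0]),4))
print(np.round(onz(c,320,189,.027),4))
print(rel((.5854,-.0285,.15),np.radians(97.9)))
E
```

```text
fix [array([ 0.5906, -0.0791]), array([0.1174, 0.9931]), array([-0.9931,  0.1174]), np.float64(0.1226)] 83.25798415456308
loose [array([0.6021, 0.0339]), array([0.1689, 0.9856]), array([-0.9856,  0.1689]), np.float64(0.1228)] 80.27475753700936
loose [0.1135 0.0019]
plate [0.0496 0.0112]
pinA [0.0384 0.1562]
pinB [-0.1501  0.0735]
spare [ 0.0238 -0.1707]
[ 0.5917 -0.0595  0.027 ]
(array([ 562.3, -359.8,  141.8]), np.float64(-16.87))
```

```bash
python3 -m inch '{"travel":[[47,-30,0],[94,-60,0],[141,-90,10],[187,-120,20],[234,-150,30],[281,-180,40],[328,-210,50],[375,-240,60],[422,-270,70],[469,-300,80],[516,-330,80],[562,-360,80]],"turn":[-1.4,-2.8,-4.2,-5.6,-7,-8.4,-9.8,-11.2,-12.6,-14,-15.4,-16.9],"claw":[-0.35,-0.35,-0.35,-0.35,-0.35,-0.35,-0.35,-0.35,-0.35,-0.35,-0.35,-0.35]}'
python3 - <<'E'
from h import *
print(rel((.5854,-.0285,.15),np.radians(97.9)))
E
```

```text
time: 1.4
tool_pos: [0.5351, -0.08, 0.2154]
tool_rot: [-3.141, -0.0, 1.717]
contact_force: [0.2, -1.2, 1.0]
opening: 0.0616
grip_force: 0.0
(array([43.7, 57.2, 65.4]), np.float64(0.09))
```

```bash
python3 -m inch '{"travel":[[0,0,0],[0,0,0],[0,0,0]],"turn":[0,0,0],"claw":[-0.35,-0.35,-0.35]}'
python3 - <<'E'
from h import *
print(rel((.5854,-.0285,.13),np.radians(97.9)))
E
```

```text
time: 1.7
tool_pos: [0.5335, -0.0825, 0.2159]
tool_rot: [-3.141, 0.0, 1.71]
contact_force: [-1.3, 0.2, -0.2]
opening: 0.0618
grip_force: 0.0
(array([46.3, 58.9, 85.9]), np.float64(0.02))
```

```bash
python3 -m inch '{"travel":[[23,30,0],[46,59,20],[46,59,50],[46,59,86],[46,59,86],[46,59,86],[46,59,86]],"turn":[0,0,0,0,0,0,0],"claw":[-0.35,-0.35,-0.35,-0.35,-0.35,-0.35,-0.35]}'
python3 - <<'E'
from h import *
c=robot.read_camera("wrist");cv2.imwrite("pics/w1.png",c["pixels"][:,:,::-1])
print(rel((.5854,-.0285,.0695),np.radians(97.9)), c["fx"],c["cx"],c["cy"],np.round(c["cam_to_world"],3).tolist())
E
```

```text
time: 2.4
tool_pos: [0.587, -0.0292, 0.1323]
tool_rot: [3.138, 0.001, 1.71]
contact_force: [-0.9, 1.3, -0.4]
opening: 0.062
grip_force: 0.0
(array([ 0.7, -1.6, 62.9]), np.float64(0.02)) 309.70691628693146 318.6468323000197 196.8600392674771 [[0.99, 0.133, 0.037, 0.576], [0.139, -0.959, -0.246, 0.038], [0.003, 0.249, -0.968, 0.224], [0.0, 0.0, 0.0, 1.0]]
```

View pics/w1.png

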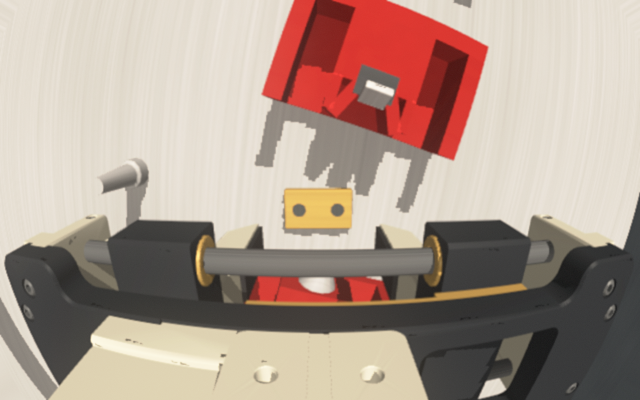

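The wrist view shows the plate at (318,208), centred between the open fingers. I go down and grip it.

```bash
python3 -m inch '{"travel":[[0.7,-1.6,30],[0.7,-1.6,55],[0.7,-1.6,63],[0.7,-1.6,63],[0.7,-1.6,63],[0.7,-1.6,63],[0.7,-1.6,63],[0.7,-1.6,63],[0.7,-1.6,63],[0.7,-1.6,63]],"turn":[0,0,0,0,0,0,0,0,0,0],"claw":[-0.35,-0.35,-0.35,-0.35,0.3,0.3,0.3,0.3,0.3,0.3]}' 20 && python3 -m inch '{"travel":[[0,0,-15],[0,0,-15]],"turn":[0,0],"claw":[0.3,0.3]}'
python3 - <<'E'
from h import *
print(rel((.6949,-.0059,.0695),np.radians(83.3)))
E
```

```text
time: 3.45
tool_pos: [0.5854, -0.0278, 0.0686]
tool_rot: [3.139, 0.001, 1.712]
contact_force: [-0.5, -0.8, 6.5]
opening: 0.0495
grip_force: 20.0
time: 3.65
tool_pos: [0.5854, -0.0277, 0.0838]
tool_rot: [3.139, 0.001, 1.712]
contact_force: [0.8, 0.3, -0.3]
opening: 0.0496
grip_force: 20.0
(array([  6.3, 111.5,  14.3]), np.float64(2.95))
```

```bash
python3 -m inch '{"travel":[[2,25,0],[3,50,0],[5,80,0],[6,111,0],[6,111,0],[6,111,8],[6,111,14.5],[6,111,14.5],[6,111,14.5],[6,111,14.5]],"turn":[0,1,2,3,3,3,3,3,3,3],"claw":[0.3,0.3,0.3,0.3,0.3,0.3,0.3,0.3,-0.3,-0.3]}' && python3 -m inch '{"travel":[[0,0,0],[0,0,-40],[0,0,-80],[0,0,-80]],"turn":[0,0,0,0],"claw":[-0.3,-0.3,-0.3,-0.3]}'
python3 - <<'E'
from h import *
f0=np.array([.5906,-.0791]);fx=np.array([.1174,.9931]);fy=np.array([-.9931,.1174])
c=robot.read_camera("top");im=c["pixels"]
for k in blobs(im,(17,110,90),(30,255,255)):
    r=cv2.minAreaRect(k);w=onz(c,*r[0],.008)[:2]; print("brass",np.round(r,1) if 0 else r,w,(w-f0)@fx,(w-f0)@fy)
cv2.imwrite("pics/crop2.png",cv2.resize(im[70:290,150:450,::-1],None,fx=2.6,fy=2.6,interpolation=cv2.INTER_CUBIC))
print(rel(np.r_[.5906,-.0791,.15]+np.r_[fx,0]*.215,np.radians(83.3)), rel((.6949,-.0059,.15)))
E
```

```text
time: 4.65
tool_pos: [0.6927, -0.0063, 0.0672]
tool_rot: [-3.14, 0.0, 1.45]
contact_force: [-0.5, -0.3, 0.1]
opening: 0.0585
grip_force: 0.0
time: 5.05
tool_pos: [0.6963, -0.0065, 0.1542]
tool_rot: [3.13, 0.0, 1.45]
contact_force: [0.6, -1.0, 0.8]
opening: 0.0597
grip_force: 0.0
(array([130.2, -95.6,   1.1]), np.float64(-0.05)) (array([ 0.4, -0.1,  1.1]), None)
```

View pics/crop2.png

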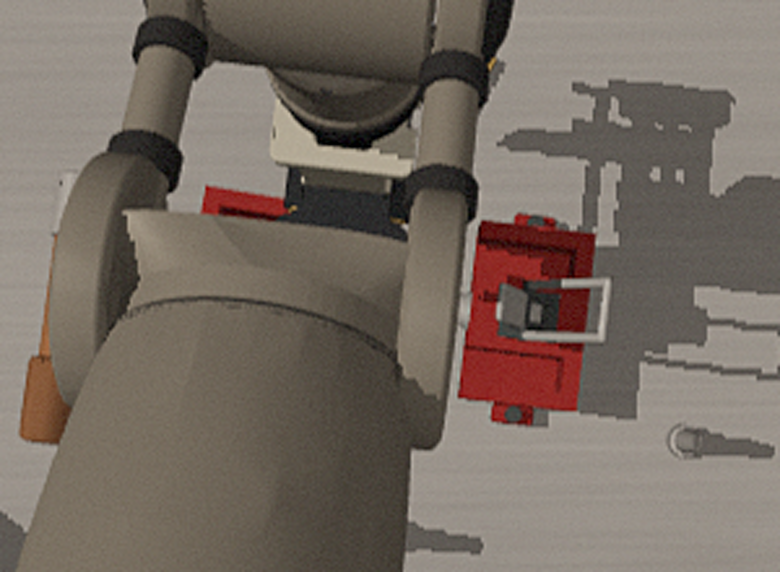

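```bash
python3 -m inch '{"travel":[[47,-32,0],[94,-64,0],[140,-96,0],[140,-96,0],[140,-96,30],[140,-96,60],[140,-96,70],[140,-96,70]],"turn":[0,0,0,0,0,0,0,0],"claw":[-0.3,-0.3,-0.3,-0.3,-0.3,-0.3,-0.3,-0.3]}';  python3 - <<'E'
from h import *
f0=np.array([.5906,-.0791]);fx=np.array([.1174,.9931]);fy=np.array([-.9931,.1174])
s=robot.observe();d=s["tool_pos"][:2]-f0;print(d@fx,d@fy)
c=robot.read_camera("wrist");cv2.imwrite("pics/w2.png",c["pixels"][:,:,::-1])
E
```

```text
time: 5.9
tool_pos: [0.614, 0.1439, 0.0752]
tool_rot: [-3.137, 0.001, 1.449]
contact_force: [0.2, 0.6, 0.3]
opening: 0.0599
grip_force: 0.0
0.22422426259480985 0.0029045491238258066
```

View pics/w2.png

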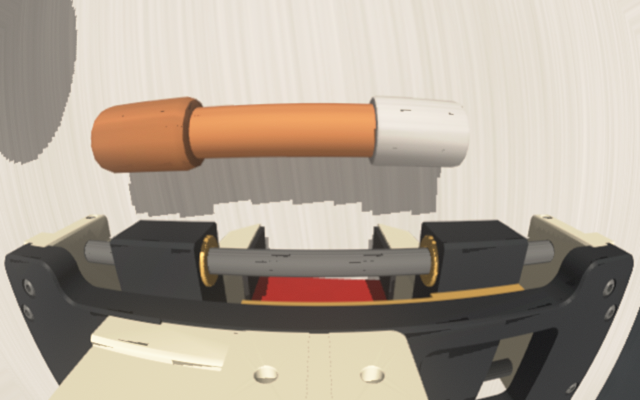

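The rammer lies clear, around (280,135). The fingers are down behind the loose half, so I push.

```bash
python3 -m inch '{"travel":[[-10,0,0],[-20,0,0],[-30,0,0],[-40,0,0],[-50,0,0],[-60,0,0],[-70,0,0],[-80,0,0],[-90,0,0],[-100,0,0],[-108,0,0],[-115,0,0]],"turn":[0,0,0,0,0,0,0,0,0,0,0,0],"claw":[-0.3,-0.3,-0.3,-0.3,-0.3,-0.3,-0.3,-0.3,-0.3,-0.3,-0.3,-0.3]}' && python3 -m inch '{"travel":[[-3,0,0],[-6,0,0],[-9,0,0],[-12,0,0],[-14,0,0],[-16,0,0],[-18,0,0],[-18,0,0]],"turn":[0,0,0,0,0,0,0,0],"claw":[-0.3,-0.3,-0.3,-0.3,-0.3,-0.3,-0.3,-0.3]}'
python3 - <<'E'
from h import *
f0=np.array([.5906,-.0791]);fx=np.array([.1174,.9931]);fy=np.array([-.9931,.1174])
s=robot.observe();d=s["tool_pos"][:2]-f0;print(d@fx,d@fy)
E
```

```text
time: 7.15
tool_pos: [0.6017, 0.0297, 0.0789]
tool_rot: [3.139, -0.001, 1.449]
contact_force: [0.2, 6.3, 2.7]
opening: 0.0602
grip_force: 3.1
time: 7.95
tool_pos: [0.5999, 0.0133, 0.0789]
tool_rot: [3.139, -0.003, 1.448]
contact_force: [1.0, 10.7, 3.0]
opening: 0.0596
grip_force: 5.2
0.0928321558422432 0.0016072814614350762
```

```bash
python3 -m inch '{"travel":[[-1,0,0],[-2,0,0],[-3,0,0],[-4,0,0],[-4,0,0]],"turn":[0,0,0,0,0],"claw":[-0.3,-0.3,-0.3,-0.3,-0.3]}' ; python3 -m inch '{"travel":[[-1,0,0],[-2,0,0],[-2,0,0]],"turn":[0,0,0],"claw":[-0.3,-0.3,-0.3]}'
```

```text
time: 8.45
tool_pos: [0.6001, 0.0127, 0.0791]
tool_rot: [3.137, -0.008, 1.446]
contact_force: [7.0, 26.3, 2.8]
opening: 0.0592
grip_force: 13.4
time: 8.75
tool_pos: [0.6001, 0.0125, 0.0792]
tool_rot: [3.137, -0.01, 1.446]
contact_force: [8.2, 35.0, 2.8]
opening: 0.0599
grip_force: 17.6
```

```bash
python3 -m inch '{"travel":[[6,0,0],[16,0,0],[16,0,-40],[16,0,-80],[40,0,-120],[80,0,-160],[120,0,-180],[160,0,-190],[200,0,-190],[240,0,-190],[240,0,-190],[240,0,-190]],"turn":[0,0,0,0,0,0,0,0,0,0,0,0],"claw":[-0.3,-0.3,-0.3,-0.3,-0.3,-0.3,-0.3,-0.3,-0.3,-0.3,-0.3,-0.3]}'
python3 - <<'E'
from h import *
a=robot.read_camera("top")["pixels"][70:270,240:430,::-1];b=robot.read_camera("scene")["pixels"][150:340,210:400,::-1]
cv2.imwrite("pics/both.png",np.hstack([cv2.resize(a,(400,421),interpolation=2),cv2.resize(b,(400,421),interpolation=2)]))
c=robot.read_camera("top");f0=np.array([.5906,-.0791]);fx=np.array([.1174,.9931]);fy=np.array([-.9931,.1174])
for k in blobs(c["pixels"],(17,110,90),(30,255,255)):
    r=cv2.minAreaRect(k);w=onz(c,*r[0],.008)[:2]; print("brass",r,w,(w-f0)@fx,(w-f0)@fy)
print(robot.observe()["tool_pos"])
E
```

```text
time: 9.95
tool_pos: [0.6272, 0.2447, 0.2672]
tool_rot: [-3.141, 0.001, 1.451]
contact_force: [-0.1, 0.4, -0.4]
opening: 0.0597
grip_force: 0.0
brass ((291.325927734375, 137.47950744628906), (15.481464385986328, 25.880334854125977), 6.709836959838867) [ 0.69089791 -0.00684618] 0.08353024686112719 -0.09112325232643602
brass ((327.3077087402344, 99.96153259277344), (15.380305290222168, 25.92325782775879), 29.744882583618164) [ 0.76249097 -0.07523189] 0.024021418259191456 -0.17025080798968462
[0.62748728 0.24303934 0.26762364]
```

View pics/both.png

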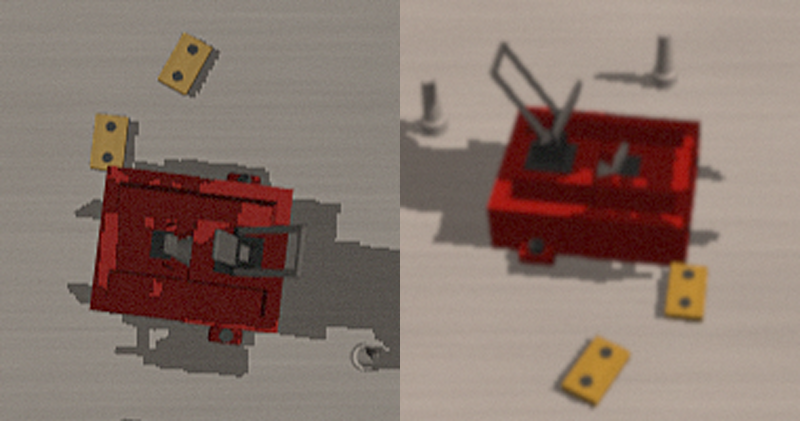

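The box is shut, with both halves flush. The plate lies at y = -91 mm, clear. The bail leans back with its bar at top-view pixel ≈(382.5,189) and scene pixel ≈(256.6,178.5).

Run:
```python
from h import *
f0=np.array([.5906,-.0791]);fx=np.array([.1174,.9931]);fy=np.array([-.9931,.1174])
t=robot.read_camera("top");s=robot.read_camera("scene")
for n,a,b in (("bar",(382.5,188.8),(256.6,178.5)),("lever",(343,189.7),(294.1,189.9))):
    p=two((t,*a),(s,*b));print(n,p,(p[:2]-f0)@fx,(p[:2]-f0)@fy)
print(rel(np.r_[f0-.115*fx,.267],np.radians(83.3)),rel(np.r_[f0-.115*fx,.2]))
```

```text
bar [ 0.58250903 -0.15490773  0.13250508] -0.0762345329476353 -0.000864685675834061
lever [ 0.58340399 -0.09376675  0.10877452] -0.015410357379534802 0.005424476780250199
(array([-439.4,    3.4,    0.8]), np.float64(-0.07)) (array([-439.4,    3.4,   67.8]), None)
```

```bash
python3 -m inch '{"travel":[[-40,0,0],[-80,1,0],[-120,1,0],[-160,1,0],[-200,2,0],[-240,2,0],[-280,2,0],[-320,3,0],[-360,3,0],[-400,3,0],[-440,3,0],[-440,3,0]],"turn":[0,0,0,0,0,0,0,0,0,0,0,0],"claw":[1,1,1,1,1,1,1,1,1,1,1,1]}' && python3 -m inch '{"travel":[[0,0,0],[0,0,0]],"turn":[0,0],"claw":[1,1]}'
python3 - <<'E'
from h import *
f0=np.array([.5906,-.0791]);fx=np.array([.1174,.9931])
print(rel(np.r_[f0-.115*fx,.188]))
E
```

```text
time: 11.4
tool_pos: [0.5758, -0.198, 0.2677]
tool_rot: [3.141, 0.002, 1.443]
contact_force: [-0.2, 0.3, -0.7]
opening: 0.0004
grip_force: 0.0
time: 11.6
tool_pos: [0.577, -0.192, 0.2677]
tool_rot: [3.142, -0.0, 1.45]
contact_force: [-0.6, 0.3, 0.4]
opening: 0.0005
grip_force: 0.0
(array([-1.3,  0.2, 79.7]), None)
```

```bash
python3 -m inch '{"travel":[[-1,0,30],[-1,0,60],[-1,0,80],[-1,0,80],[-1,0,80]],"turn":[0,0,0,0,0],"claw":[1,1,1,1,1]}' && python3 -m inch '{"travel":[[8,0,0],[16,0,0],[24,0,0],[32,0,-1],[40,0,-3],[48,0,-5],[56,0,-7],[64,0,-9],[72,0,-10],[80,0,-10],[88,0,-10],[90,0,-10]],"turn":[0,0,0,0,0,0,0,0,0,0,0,0],"claw":[1,1,1,1,1,1,1,1,1,1,1,1]}' && python3 -m inch '{"travel":[[0,0,0],[-20,0,-20],[-50,0,-60],[-90,0,-80],[-90,0,-80]],"turn":[0,0,0,0,0],"claw":[1,1,1,1,1]}';python3 - <<'E'
from h import *
a=robot.read_camera("top")["pixels"][120:260,250:430,::-1];b=robot.read_camera("scene")["pixels"][150:290,210:390,::-1]
cv2.imwrite("pics/both2.png",np.hstack([cv2.resize(a,(400,311),interpolation=2),cv2.resize(b,(400,311),interpolation=2)]))
E
```

```text
time: 12.1
tool_pos: [0.5775, -0.1925, 0.1882]
tool_rot: [3.141, 0.0, 1.451]
contact_force: [-0.3, 0.4, 0.3]
opening: 0.0005
grip_force: 0.0
time: 13.3
tool_pos: [0.588, -0.103, 0.1975]
tool_rot: [-3.141, -0.0, 1.451]
contact_force: [-0.5, -0.3, -0.1]
opening: 0.0004
grip_force: 0.0
time: 13.8
tool_pos: [0.5774, -0.1985, 0.2812]
tool_rot: [3.135, 0.004, 1.445]
contact_force: [1.0, 0.5, 0.1]
opening: 0.0007
grip_force: 0.0
```

View pics/both2.png

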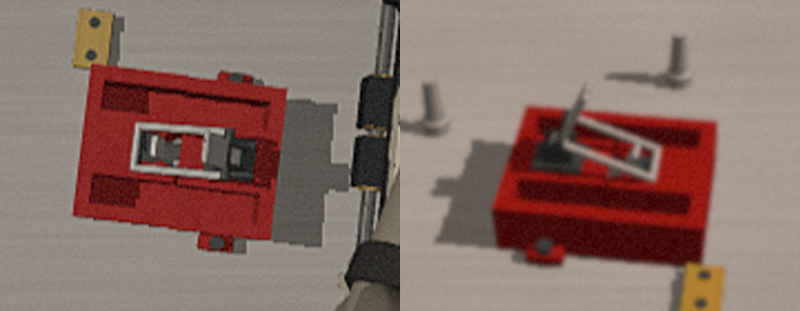

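The bail has dropped: in the top view the bar at crop (135,147) lies beyond the keeper at (160,147). Next is the lever.

Run:
```python
from h import *
f0=np.array([.5906,-.0791]);fx=np.array([.1174,.9931])
print(rel(np.r_[f0+.018*fx,.25],np.radians(83.3)),rel(np.r_[f0+.018*fx,.166]))
```

```text
(array([134.1,  -0.6,  27.6]), np.float64(-0.07)) (array([134.1,  -0.6, 111.6]), None)
```

```bash
python3 -m inch '{"travel":[[40,-1,0],[80,-1,0],[120,-1,10],[134,-1,20],[134,-1,40],[134,-1,80],[134,-1,111],[134,-1,111],[134,-1,111]],"turn":[0,0,0,0,0,0,0,0,0],"claw":[1,1,1,1,1,1,1,1,1]}'
python3 - <<'E'
from h import *
f0=np.array([.5906,-.0791]);fx=np.array([.1174,.9931])
for x,z in ((-.0045,.166),(-.028,.174),(-.0456,.1716),(-.0584,.1652),(-.0687,.1552),(-.0756,.1426),(-.078,.1333),(-.0785,.1265)): print(rel(np.r_[f0+x*fx,z])[0])
E
```

```text
time: 14.8
tool_pos: [0.5921, -0.06, 0.1663]
tool_rot: [-3.14, -0.0, 1.45]
contact_force: [0.9, 0.5, 0.4]
opening: 0.0005
grip_force: 0.0
[-23.7   0.9   0.3]
[-47.2   0.9  -7.7]
[-64.8   1.   -5.3]
[-77.6   1.    1.1]
[-87.9   1.   11.1]
[-94.8   1.1  23.7]
[-97.2   1.1  33. ]
[-97.7   1.1  39.8]
```

```bash
python3 -m inch '{"travel":[[-12,1,0],[-24,1,0],[-32,1,-3],[-40,1,-6],[-47,1,-8],[-53,1,-7],[-59,1,-6],[-65,1,-5],[-70,1,-3],[-74,1,-1],[-78,1,1],[-78,1,1]],"turn":[0,0,0,0,0,0,0,0,0,0,0,0],"claw":[1,1,1,1,1,1,1,1,1,1,1,1]}' && python3 -m inch '{"travel":[[-4,0,4],[-8,0,7],[-10,0,10],[-13,0,14],[-15,0,18],[-17,0,23],[-18,0,27],[-19,0,31],[-20,0,35],[-20,0,37],[-20,0,39],[-20,0,39]],"turn":[0,0,0,0,0,0,0,0,0,0,0,0],"claw":[1,1,1,1,1,1,1,1,1,1,1,1]}'
```

```text
time: 16.0
tool_pos: [0.5836, -0.1382, 0.1651]
tool_rot: [-3.141, 0.0, 1.449]
contact_force: [0.1, 0.9, -0.0]
opening: 0.0004
grip_force: 0.2
time: 17.2
tool_pos: [0.5813, -0.1578, 0.128]
tool_rot: [3.141, 0.001, 1.45]
contact_force: [-4.7, 0.8, 10.5]
opening: 0.0003
grip_force: 5.2
```

```bash
python3 -m inch '{"travel":[[0,0,1.5],[0,0,3],[0,0,3]],"turn":[0,0,0],"claw":[1,1,1]}' && python3 -m inch '{"travel":[[0,0,-20],[0,0,-60],[-50,0,-110],[-100,0,-110],[-100,0,-110],[-100,0,-110]],"turn":[0,0,0,0,0,0],"claw":[1,1,1,1,1,1]}';python3 - <<'E'
from h import *
a=robot.read_camera("top")["pixels"][120:260,250:430,::-1];b=robot.read_camera("scene")["pixels"][150:290,210:390,::-1]
cv2.imwrite("pics/both3.png",np.hstack([cv2.resize(a,(400,311),interpolation=2),cv2.resize(b,(400,311),interpolation=2)]))
E
```

```text
time: 17.5
tool_pos: [0.5814, -0.1578, 0.1276]
tool_rot: [3.14, 0.001, 1.45]
contact_force: [-10.1, 2.8, 27.1]
opening: 0.0002
grip_force: 13.9
time: 18.1
tool_pos: [0.5689, -0.2594, 0.234]
tool_rot: [3.14, 0.001, 1.446]
contact_force: [-0.0, 0.6, 0.4]
opening: 0.0005
grip_force: 0.0
```

View pics/both3.png

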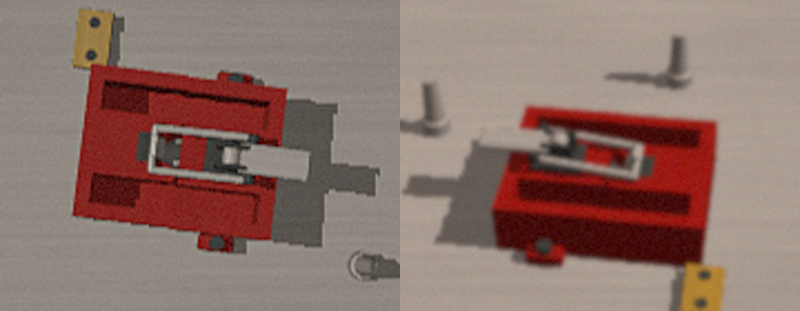

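The lever lies level on its stop (handle at crop (280,163)) and the bail bar is hooked behind the keeper at (155,148). The box is shut and the plate is clear, so I hand in.

```bash
python3 -c "
from cell import robot
print(robot.hand_in())"
```

```text
the job is handed in; nothing more can be done
None
```

The job is handed in at about 18 s; the last pictures showed the brass plate flat beside the box, the halves shut, the bail's bar behind the keeper and the lever down on its stop, but no verdict came back.

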